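Take the left-hand nut and the lap off a graver hone

TASK

The diamond lap of the graver hone is due for a change. Unscrew its brass lap nut, which has a left-hand thread, with light, even force: follow it as it climbs, never forcing it up, down or sideways against the spindle, and lift it only once it comes freely; put it in the steel tray. Then lift the lap off the spindle and lay it gently, without dropping it, on the cork pad, diamond face up and wholly on the cork, and leave everything else on the bench as it is.

Things in the scene. Friction and masses are not known exactly. Their poses are not given: they have to be found in the camera images.
- nut: Brass lap nut: twelve-sided ring, 42 mm across flats, 26 mm tall, 24 mm bore, dark notches round its side, red dot on its top rim, 0.16 kg. Origin on its axis at its underside, z up. Starts screwed on the spindle against the hub's top. Turned clockwise from above it climbs several mm each quarter turn (steep quick-change thread, 0.7 mm play) and lets go between half a turn and a full turn.
- lap: Diamond lap: aluminium disc 125 mm wide, 8 mm thick, dark grey diamond ring on its upper face; on top a twelve-sided hub 46 mm across flats, 14 mm tall; 24 mm bore. 0.3 kg; picked up by the hub. Origin on its axis at its underside, z up when the diamond face is up. Loose on the spindle once the nut is off; may turn along under the nut.
- spindle: Upright steel spindle, does not turn: shank 22 mm thick to 34 mm up, then thread (22 mm over it), bare end 16 mm thick, top at 62 mm. Origin on its axis at the hone's top plate (85 mm above the bench), z up. A sprung flange at its foot presses lap and nut up with about 8 to 15 N at the start and lifts them up to 2 mm as it loosens. Over 20 N between nut and spindle harms its bearings.
- hone: Hone: grey housing 240 mm long (its x), 190 mm wide, 85 mm tall, fixed to the bench. Origin under the spindle's axis at bench level; an upright post with a dark crosspiece stands 112 mm from the axis along +x, to 46 mm above the top plate.
- tray: Open square steel parts tray, 150 x 150 mm, walls 4 mm thick and 24 mm high, floor 4 mm thick. Origin at the centre of its underside. Fixed.
- pad: Square cork pad, 170 x 170 mm, 6 mm thick. Origin at the centre of its underside. Fixed. A dropped lap would be damaged here.
- graver: bystander: engraving tool lying down, wooden mushroom handle and 75 mm steel shaft, about 120 mm long; origin under its middle
- oiler: bystander: small copper oil can, 48 mm wide, 75 mm tall; origin at the centre of its underside
- jar: bystander: amber glass jar with black cap, 44 mm wide, 55 mm tall; origin at the centre of its underside
- plate: bystander: black and gold damascened plate, 124 mm wide, 14 mm tall; origin at the centre of its underside
- hammer: bystander: chasing hammer lying flat, 240 mm long; origin under the handle
- loupe: bystander: black eye loupe, 42 mm wide, 22 mm tall; origin at the centre of its underside
- steel_block: bystander: round steel bench block, 68 mm wide, 18 mm tall; origin at the centre of its underside
Not all that is in view belongs to the job. What is shaped like the lap but blue is not meant.

How it is judged:
On the way, in this order (a step that is already met when the one before it is completed fails the run):
1. the nut is unscrewed: free of the thread, upright, still over the spindle (z of nut in the frame of spindle above 0.052 m and horizontal distance between nut and spindle below 0.012 m and angle between nut's own z axis and vertical below 0.3 rad), for 0.02 s.
2. the nut lies in the tray, let go (x of nut in the frame of tray between -0.07 and 0.07 m and y of nut in the frame of tray between -0.07 and 0.07 m and z of nut in the frame of tray between -0.002 and 0.032 m and contact force between the fingers and nut below 0.3 N and linear speed of nut below 0.02 m/s), for 0.2 s.
At the end, for the whole second after the job is handed in: The nut lies at rest inside the tray on its floor, and the lap lies flat (within 0.1 rad), diamond face up, at rest on the cork pad with its centre within 30 mm of the pad's centre along both sides; the fingers touch neither (all of step 2 and x of lap in the frame of pad between -0.03 and 0.03 m and y of lap in the frame of pad between -0.03 and 0.03 m and z of lap in the frame of pad between 0.003 and 0.01 m and angle between lap's own z axis and vertical below 0.1 rad and linear speed of lap below 0.02 m/s and contact force between the fingers and lap below 0.3 N).
It fails at once if the nut is forced against the spindle (over 20 N) (contact force between nut and spindle above 20 N).
It fails at once if the lap is dropped (falls out of the fingers at over 0.25 m/s) or slammed on the pad (over 60 N) ((contact force between the fingers and lap below 0.3 N and linear speed of lap above 0.25 m/s) or contact force between lap and pad above 60 N).
It fails at once if another thing on the bench is disturbed (moved over 20 mm) (distance of any of graver, oiler, jar, plate, hammer, loupe, steel_block from where it was at the start of the episode above 0.02 m).
It also fails if it takes over 72 s, if anything falls off the work surface, if the arm or the gripper's body presses on something with over 40 N, if the wrist force passes 120 N, or if a joint passes its speed limit or range.

ROBOT

A 6-joint arm with a two-finger parallel gripper is mounted at the origin on the work surface. World frame = base frame: x ahead of the robot, y to its left, z up, the work surface at z = 0. Lengths are in m, angles in rad, forces in N, time in s.
With the tool pointing down it reaches from about 0.35 to 0.775 m from the base axis. Payload 5.5 kg.
Tool frame: the origin (TCP) lies between the finger pads; the fingertips stand 17 mm ahead of it and the grasp point (between the pads) lies 2 mm behind it (env.finger_overhang is the distance from the TCP to the fingertips, in m); z points along the fingers, y is the line along which they close (so a half turn about z gives the same grasp; the last joint's range is limited). The gripper opens to 85 mm and grips with 20 to 120 N. Pads are 22 mm wide; open, the fingers measure 114 mm over their backs; the gripper's body (76 mm by 85 mm) begins 54 mm behind the grasp point. The pads swing forward as they close: fully open they stand 13 mm farther back than shut.
Start: joints at [-1.307, 0.313, 0.046, 1.304, 0, 1.431], TCP at [0.226, -0.529, 0.248] pointing down, gripper open.
Joint ranges: [-2.76, 2.76], [-0.86, 1.69], [-1.03, 1.26], [-2.2, 2.34], [-1.47, 1.5], [-3.14, 3.14]. Speed limits (rad/s): [2.57, 2.57, 3.14, 3.14, 3.14, 3.14].

INTERFACE

Orientations are given as a unit quaternion [w, x, y, z].
In Python, from workcell import env gives the robot as it stands. The module is installed in compiled form; this text tells all that it offers.
- The arm moves only by the shell command python3 -m pendant 'ROWS' [FORCE]. ROWS is JSON, a list of rows, each a list of 5 numbers: the gripper's target within -1 to 1 (fully open at 1, half-way at 0, shut at -1), then the shift along the tool's x, y, z in m, then the turn about the tool's z in rad. A call has 1 to 8 rows; each row shifts and turns the commanded pose from where the row before left it, along the tool's axes as they then stand; what a row does not reach is not made up. A row lasts 1/8 s, in which the tool goes at most 62.5 mm and 10.7 degrees, less where a joint would pass 70% of its speed; a pose out of reach is approached as far as the arm can. A call with a gripper value outside its range is refused whole. The fingers move at their own pace and stop on an object; FORCE is the grip in N (left out, the last holds). Time passes only in rows, so rows that do not move let the fingers close. It gives the time, the measured TCP pose, the force, the opening and the grip force at its end, in the units of the state.
- env.get_state(): the state, without advancing time (a new reading comes with each control period).
- env.read_camera(name): name is "side" or "top"; returns the picture (400x640x3 uint8, red, green, blue); there is no depth.
- env.calibration(name): a dict with "K" (3x3 intrinsics, pixels), "distortion" ([k1, k2, p1, p2, k3] as OpenCV has them; the pictures are not rectified), "T" (4x4, takes a point from camera to world coordinates). Camera axes: x right, y down, z forward; pixel columns grow to the right and rows downward; lengths in m; the calibration is good to about 2 mm. A picture is of the moment at which its call begins. calibration takes no time and is no camera call.
- env.hand_in(): hands the job in; it is judged then, once.
Trained networks look in the newest picture that a camera, given by its name, has taken for a name from the list of things; names that differ only in an ending like _2 or _b are one class to them, and where a whole thing is asked for, a point or a joint stands for the part that bears it (a point fixed in the world has none). Each returns a list of dicts, best first, with "score" (0 to 1); they miss things now and then, are a little off and sometimes report something else, mostly with a low value. They report only what shows in the picture. A call takes as long as a camera call. They do not tell look-alikes from the thing itself.
- env.recognise(camera, label): "centre" ([column, row] in pixels, amid what is visible of it).
The state is a dict: "clock": time; "joint_pos": joint angles; "qvel": joint speeds; "tau": joint torques, N m; "tcp_pos": TCP position; "orientation": TCP orientation; "wrist_force": force on the tool from outside, world axes, zero at the start; "ft_torque": the same for the moment, N m; "finger_gap": finger opening in m; "grip_force": force on a finger pad.
Only numpy, scipy, OpenCV 4.12 (cv2) and the standard library are available. Lean on these libraries where they do the work, as an engineer would, in place of code of your own. Each camera call takes 0.05 s, during which the arm holds its last target. There are 200 camera calls.

## Working session

There is one attempt and no reset: what is moved stays moved. The work goes in short steps, Python scripts to look and compute and a shell command to move; the robot and the scene stay as the last step left them, time stands still between calls to the robot, and variables do not carry over. Pictures are saved under pics/ and viewed, at most 10 in all, crops included, and the job is handed in when it is done.

```bash
mkdir -p pics; cat > h.py <<'E'
import numpy as np, cv2
from workcell import env
def px2w(cam,px,z):
    c=env.calibration(cam);K=np.array(c["K"],float);d=np.array(c["distortion"],float);T=np.array(c["T"])
    u=cv2.undistortPoints(np.array([[px]],float),K,d)[0,0]
    r=T[:3,:3]@np.array([u[0],u[1],1.]);o=T[:3,3]
    return o+r*(z-o[2])/r[2]
def w2px(cam,p):
    c=env.calibration(cam);T=np.linalg.inv(np.array(c["T"]))
    return cv2.projectPoints(np.array([p],float),cv2.Rodrigues(T[:3,:3])[0],T[:3,3],np.array(c["K"],float),np.array(c["distortion"],float))[0][0,0]
def save(cam,name):
    im=env.read_camera(cam);cv2.imwrite(f"pics/{name}.png",cv2.cvtColor(im,cv2.COLOR_RGB2BGR));return im
E
python3 - <<'E'
from h import *
a=save("top","t0");b=save("side","s0")
for c in("top","side"):
    print(c,np.round(env.calibration(c)["T"],3).tolist())
for n,z in(("nut",.14),("lap",.12),("hone",.085),("tray",.004),("pad",.006)):
  for r in env.recognise("top",n)[:2]: print(n,r,px2w("top",r["centre"],z).round(3))
  print(" side",env.recognise("side",n)[:2])
s=env.get_state();print({k:np.round(v,3).tolist() for k,v in s.items()})
E
```

```text
top [[0.023, -0.986, 0.163, 0.383], [-1.0, -0.023, 0.001, -0.036], [0.003, -0.163, -0.987, 1.32], [0.0, 0.0, 0.0, 1.0]]
side [[0.989, -0.093, 0.116, 0.5], [-0.149, -0.647, 0.748, -0.755], [0.005, -0.757, -0.654, 0.756], [0.0, 0.0, 0.0, 1.0]]
 side [{'centre': [279.9, 176.6], 'score': 0.65}]
lap {'centre': [388.6, 130.3], 'score': 0.78} [ 0.773 -0.226  0.12 ]
lap {'centre': [299.8, 221.8], 'score': 0.76} [0.495 0.028 0.12 ]
 side [{'centre': [280.8, 193.5], 'score': 0.69}, {'centre': [426.3, 294.9], 'score': 0.68}]
hone {'centre': [306.3, 194.6], 'score': 0.81} [0.58  0.014 0.085]
 side [{'centre': [294.3, 212.8], 'score': 0.76}]
tray {'centre': [404.7, 237.0], 'score': 0.7} [ 0.466 -0.294  0.004]
tray {'centre': [233.3, 170.1], 'score': 0.39} [0.667 0.253 0.004]
 side [{'centre': [267.7, 338.8], 'score': 0.82}]
pad {'centre': [211.1, 231.0], 'score': 0.7} [0.47  0.312 0.006]
 side [{'centre': [257.5, 156.3], 'score': 0.86}]
{'clock': 0.6, 'joint_pos': [-1.307, 0.313, 0.046, 1.304, 0.0, 1.431], 'qvel': [-0.001, -0.001, -0.001, 0.001, 0.001, -0.001], 'tau': [-0.001, -48.015, 29.866, 0.0, -0.0, -0.0], 'tcp_pos': [0.226, -0.529, 0.248], 'orientation': [0.0, 0.98, 0.201, 0.0], 'wrist_force': [0.331, -0.01, 0.161], 'ft_torque': [0.009, -0.011, -0.033], 'grip_force': 0.0, 'finger_gap': 0.085}
```

View pics/t0.png

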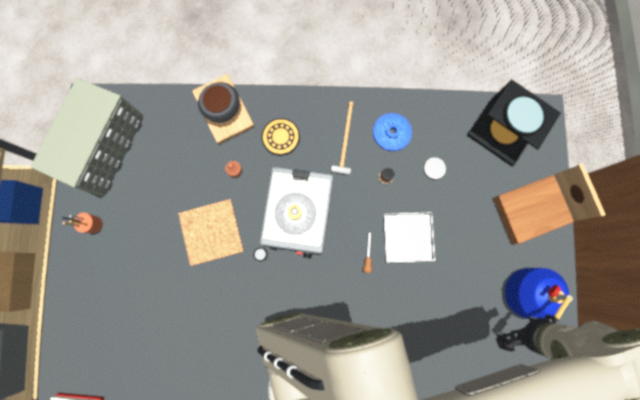

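View pics/s0.png

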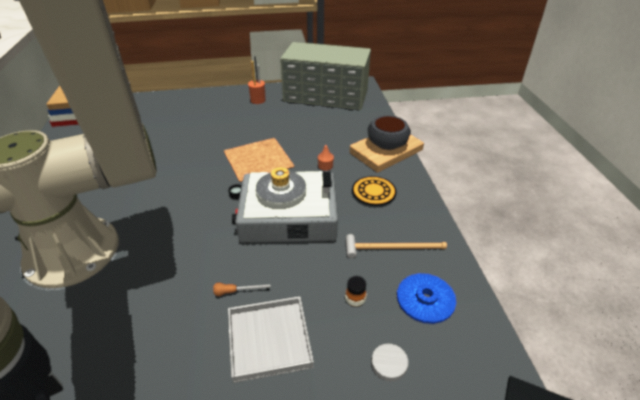

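The top view shows the hone at (297,210) with the nut near (295,212), the tray at (410,237), the cork pad at (211,231), and the blue decoy at (392,131). In the side view the nut is at (280,177). Next I'll refine these positions.

```bash
python3 - <<'E'
from h import *
from scipy.optimize import least_squares
t=cv2.imread("pics/t0.png");s=cv2.imread("pics/s0.png")
def cen(im,box,lo,hi):
    x0,y0,x1,y1=box;h=cv2.cvtColor(im[y0:y1,x0:x1],cv2.COLOR_BGR2HSV);m=cv2.inRange(h,lo,hi)
    n,l,st,c=cv2.connectedComponentsWithStats(m);i=1+np.argmax(st[1:,4]);return c[i]+[x0,y0],st[i],l==i
for nm,im,b in(("top",t,(280,195,312,228)),("side",s,(260,160,302,195))):
    c,st,_=cen(im,b,(15,80,80),(35,255,255));print(nm,c,st)
# pad, tray rects in top
c,st,l=cen(t,(170,190,250,275),(5,70,80),(30,255,255))
r=cv2.minAreaRect(np.argwhere(l)[:,::-1].astype(np.float32));print("pad",c,r[1:],px2w("top",c,.006).round(4))
box=cv2.boxPoints(r)+[170,190];print([px2w("top",p,.006)[:2].round(3).tolist() for p in box])
c,st,l=cen(t,(370,200,445,275),(0,0,150),(180,60,255))
r=cv2.minAreaRect(np.argwhere(l)[:,::-1].astype(np.float32));print("tray",c,r[1:],px2w("top",c,.02).round(4))
A=cv2.resize(t[180:260,250:345],None,fx=4.2,fy=4.2,interpolation=3);B=cv2.resize(s[150:250,225:345],None,fx=3.3,fy=3.3,interpolation=3)
H=max(A.shape[0],B.shape[0]);f=lambda x:cv2.copyMakeBorder(x,0,H-x.shape[0],0,0,0)
cv2.imwrite("pics/c0.png",np.hstack([f(A),f(B)]))
E
```

```text
top [293.3 207. ] [10 11  7  4 10]
side [276.43257443 170.13309982] [  0   0  32  26 571]
pad [210.23253493 232.02860945] ((55.298118591308594, 55.54065704345703), 75.96376037597656) [0.4665 0.3143 0.006 ]
[[0.527, 0.427], [0.574, 0.257], [0.407, 0.206], [0.361, 0.372]]
tray [409.28929831 236.93923951] ((50.881412506103516, 51.59981155395508), 88.21009063720703) [ 0.4653 -0.3054  0.02  ]
```

View pics/c0.png

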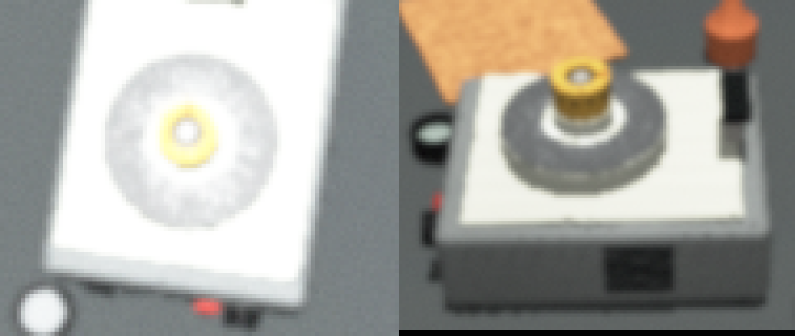

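The crop shows the nut on the hub: top-view spindle tip about (294.5,211) and disc centre about (295.6,213.6), side-view spindle tip about (279.8,172.7). Now I'll triangulate.

```bash
python3 - <<'E'
from h import *
t=cv2.imread("pics/t0.png");s=cv2.imread("pics/s0.png")
def mask(im,b,smin):
    x0,y0,x1,y1=b;h=cv2.cvtColor(im[y0:y1,x0:x1],cv2.COLOR_BGR2HSV)
    m=cv2.inRange(h,(15,smin,60),(40,255,255));return m
m=mask(t,(282,198,308,226),50);p=np.argwhere(m)[:,::-1]+[282,198]
print("top ring bbox",p.min(0),p.max(0),p.mean(0)); c=(p.min(0)+p.max(0))/2
hull=cv2.convexHull(p.astype(np.float32));M=cv2.moments(hull);ct=np.array([M['m10'],M['m01']])/M['m00'];print(ct)
print("nut top z.135",px2w("top",ct,.135).round(4),"spindle tip",px2w("top",(294.5,211),.147).round(4),"lap",px2w("top",(295.6,213.6),.093).round(4))
print("side tip",px2w("side",(279.8,172.7),.147).round(4), "z.143",px2w("side",(279.8,172.7),.143).round(4))
for cam,im,b in(("top",t,(265,185,330,245)),("side",s,(240,165,320,215))):
  x0,y0,x1,y1=b;h=cv2.cvtColor(im[y0:y1,x0:x1],cv2.COLOR_BGR2HSV)
  m=cv2.inRange(h,(0,0,60),(180,60,215 if cam=="top" else 150));n,l,st,cc=cv2.connectedComponentsWithStats(m);i=1+np.argmax(st[1:,4])
  hull=cv2.convexHull(np.argwhere(l==i)[:,::-1].astype(np.float32));M=cv2.moments(hull);q=np.array([M['m10'],M['m01']])/M['m00']+[x0,y0]
  print(cam,st[i],q,px2w(cam,q,.093).round(4))
def tri(a,b):
    P=[]
    for cam,px in(("top",a),("side",b)):
        c=env.calibration(cam);T=np.array(c["T"]);K=np.array(c["K"],float)
        P.append((T[:3,3],px2w(cam,px,0)-T[:3,3]))
    A=np.stack([P[0][1],-P[1][1]],1);x=np.linalg.lstsq(A,P[1][0]-P[0][0],rcond=None)[0]
    return P[0][0]+x[0]*P[0][1],P[1][0]+x[1]*P[1][1]
print(tri((294.5,211),(279.8,172.7)))
E
```

```text
top ring bbox [288 205] [300 219] [294.25252525 212.55555556]
[294.14606742 212.20099875]
nut top z.135 [0.5206 0.0445 0.135 ] spindle tip [0.5226 0.0428 0.147 ] lap [0.5214 0.043  0.093 ]
side tip [0.5242 0.044  0.147 ] z.143 [0.5244 0.0492 0.143 ]
top [ 57   8   8  52 213] [326.57861635 226.97484277] [ 0.4844 -0.0485  0.093 ]
side [  16    0   64   44 1155] [285.83687003 185.83147657] [0.5372 0.0589 0.093 ]
(array([0.52248862, 0.04278432, 0.14763452]), array([0.52417408, 0.04289167, 0.14784274]))
```

```bash
python3 -m pendant '[[1,0.031,-0.0256,0,0],[1,0.031,-0.0256,0,0],[1,0.031,-0.0256,0,0],[1,0.031,-0.0256,0,0],[1,0.031,-0.0256,0,0],[1,0.031,-0.0256,0,0],[1,0.031,-0.0256,0,0],[1,0.031,-0.0256,0,0]]' 20
python3 -m pendant '[[1,0.031,-0.0256,0,0],[1,0.031,-0.0256,0,0],[1,0.031,-0.0256,0,0],[1,0.031,-0.0256,0,0],[1,0.031,-0.0256,0,0],[1,0.031,-0.0256,0,0],[1,0.031,-0.0256,0,0],[1,0.031,-0.0256,0,0]]'
python3 -m pendant '[[1,0,0,0,-0.186],[1,0,0,0,-0.186],[1,0,0,0,-0.186],[1,0,0,0,-0.186],[1,0,0,0,-0.186],[1,0,0,0,-0.186],[1,0,0,0,-0.186],[1,0,0,0,-0.186]]'
python3 -m pendant '[[1,0,0,0,-0.186],[1,0,0,0,-0.186],[1,0,0,0,-0.186],[1,0,0,0,-0.186],[1,0,0,0,-0.186],[1,0,0,0,-0.186],[1,0,0,0,-0.186],[1,0,0,0,-0.186]]'
python3 -m pendant '[[1,0,0,0,-0.186],[1,0,0,0,-0.186],[1,0,0,0,-0.186],[1,0,0,0,-0.186],[1,0,0,0,-0.186],[1,0,0,0,-0.186],[1,0,0,0,-0.186],[1,0,0,0,-0.186]]'
cat > st.py <<'E'
from h import *
s=env.get_state();q=s["orientation"];yaw=2*np.arctan2(q[2],q[1])
x=np.array([np.cos(yaw),np.sin(yaw)]);y=np.array([np.sin(yaw),-np.cos(yaw)])
d=np.array([.523,.043])-s["tcp_pos"][:2]
print("t",round(s["clock"],2),"tcp",np.round(s["tcp_pos"],4),"yaw",round(yaw,3),"q1,6",np.round(s["joint_pos"],3)[[0,5]],"to nut tool xy",(x@d).round(4),(y@d).round(4),"gap",round(s["finger_gap"],4),"grip",round(s["grip_force"],1))
f=np.array(s["wrist_force"]);print("F",f.round(2),"F tool",(x@f[:2]).round(2),(y@f[:2]).round(2),"M",np.round(s["ft_torque"],2))
E
python3 st.py
```

```text
clock: 1.6
tcp_pos: [0.374, -0.2419, 0.2486]
orientation: [0.0, 0.98, 0.2, 0.0]
wrist_force: [1.2, -0.1, -0.2]
finger_gap: 0.0855
grip_force: 0.0
clock: 2.6
tcp_pos: [0.5217, 0.044, 0.2485]
orientation: [0.0, 0.98, 0.201, 0.0]
wrist_force: [1.4, -0.4, 0.5]
finger_gap: 0.0855
grip_force: 0.0
clock: 3.6
tcp_pos: [0.5211, 0.0427, 0.2484]
orientation: [0.0, 0.583, 0.813, 0.0]
wrist_force: [0.1, -0.1, -0.3]
finger_gap: 0.0854
grip_force: 0.0
clock: 4.6
tcp_pos: [0.5211, 0.0427, 0.2484]
orientation: [0.0, -0.122, 0.993, -0.0]
wrist_force: [-0.2, 0.6, -0.8]
finger_gap: 0.0855
grip_force: 0.0
clock: 5.6
tcp_pos: [0.5211, 0.0427, 0.2484]
orientation: [-0.0, 0.762, -0.648, 0.0]
wrist_force: [0.1, -0.2, 0.7]
finger_gap: 0.0852
grip_force: 0.0
t 5.6 tcp [0.5211 0.0427 0.2484] yaw -1.409 q1,6 [-0.072 -1.804] to nut tool xy 0.0 -0.0019 gap 0.0852 grip 0.0
F [ 0.07 -0.25  0.68] F tool 0.26 -0.03 M [-0.01 -0.02 -0.01]
```

```bash
python3 -m pendant '[[1,0,-0.001,0.015,-0.183],[1,0,-0.001,0.015,-0.183],[1,0,0,0.015,-0.183],[1,0,0,0.015,-0.183],[1,0,0,0.015,-0.183],[1,0,0,0.015,-0.183],[1,0,0,0,0]]'
python3 st.py
python3 - <<'E'
from h import *
im=save("side","s1")
im=cv2.imread("pics/s1.png");cv2.imwrite("pics/c1.png",cv2.resize(im[100:240,200:360],None,fx=4,fy=4,interpolation=3))
for z in (.107,.109,.111,.133,.137,.147): print(z,(w2px("side",(.523,.043,z))-[200,100])*4)
E
```

```text
clock: 6.48
tcp_pos: [0.5221, 0.0433, 0.1573]
orientation: [0.0, 0.987, -0.159, -0.001]
wrist_force: [-0.8, -0.1, -0.4]
finger_gap: 0.0857
grip_force: 0.0
t 6.47 tcp [0.5221 0.0433 0.1573] yaw -0.319 q1,6 [-0.071 -2.893] to nut tool xy 0.0009 -0.0 gap 0.0857 grip 0.0
F [-0.83 -0.1  -0.44] F tool -0.76 0.36 M [ 0.01  0.07 -0.  ]
0.107 [321.17162333 344.03471708]
0.109 [320.98212173 341.49506315]
0.111 [320.79218082 338.94894833]
0.133 [318.67344452 310.50872859]
0.137 [318.28234745 305.25109165]
0.147 [317.29655201 291.9878176 ]
```

View pics/c1.png

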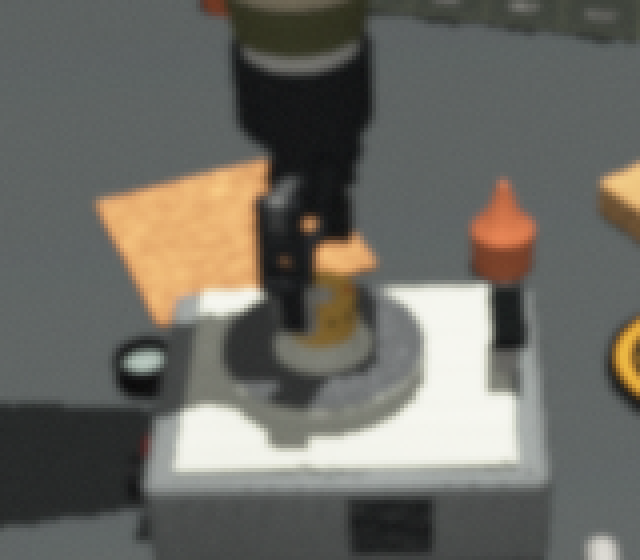

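The side view shows the fingers straddling the nut; the nut's right edge is near column 356 and its lower front edge near row 344 of the crop. Next I'll work out its base height from that.

```bash
python3 - <<'E'
from h import *
for z in (.105,.107,.110,.113): 
  p=w2px("side",(.520,.022,z)); print(z,p,(p-[200,100])*4)
E
python3 -m pendant '[[1,0.0005,0,0.01,0],[1,0,0,0.01,0],[0.6,0,0,0.006,0],[0.5,0,0,0,0]]'; python3 st.py
```

```text
0.105 [279.75924611 192.23935284] [319.03698443 368.95741136]
0.107 [279.71037929 191.60316858] [318.84151716 366.41267431]
0.11 [279.63686233 190.64580171] [318.54744933 362.58320683]
0.113 [279.5630842  189.68470858] [318.25233682 358.73883434]
clock: 7.02
tcp_pos: [0.523, 0.0431, 0.1316]
orientation: [0.0, 0.987, -0.158, -0.001]
wrist_force: [0.1, 0.3, -0.3]
finger_gap: 0.064
grip_force: 0.0
t 7.03 tcp [0.523  0.0431 0.1316] yaw -0.318 q1,6 [-0.071 -2.895] to nut tool xy 0.0001 0.0001 gap 0.064 grip 0.0
F [ 0.12  0.28 -0.32] F tool 0.02 -0.31 M [0.05 0.05 0.08]
```

```bash
python3 -m pendant '[[0.5,0,0,-0.01,0],[0.12,0,0,0,0],[0.12,0,0,0,0]]'; python3 st.py;python3 -m pendant '[[0.06,0,0,0,0],[0.06,0,0,0,0]]'; python3 st.py
```

```text
clock: 7.4
tcp_pos: [0.5239, 0.043, 0.1429]
orientation: [-0.0, 0.987, -0.158, 0.001]
wrist_force: [0.6, -0.3, -0.3]
finger_gap: 0.0478
grip_force: 0.0
t 7.4 tcp [0.5239 0.043  0.1429] yaw -0.317 q1,6 [-0.071 -2.895] to nut tool xy -0.0009 0.0003 gap 0.0478 grip 0.0
F [ 0.64 -0.29 -0.32] F tool 0.7 0.07 M [-0.01 -0.01  0.01]
clock: 7.65
tcp_pos: [0.524, 0.0436, 0.1426]
orientation: [-0.001, 0.987, -0.158, 0.001]
wrist_force: [1.1, 5.0, 2.8]
finger_gap: 0.0455
grip_force: 1.9
t 7.65 tcp [0.524  0.0436 0.1426] yaw -0.317 q1,6 [-0.07  -2.895] to nut tool xy -0.0008 0.0009 gap 0.0455 grip 1.9
F [1.13 4.99 2.83] F tool -0.48 -5.09 M [ 0.8  -0.19  0.06]
```

```bash
python3 -m pendant '[[0.06,-0.001,-0.0012,0,0],[0.06,0,0,0,0]]'; python3 st.py;python3 -m pendant '[[0.03,0,0,0,0],[0.03,0,0,0,0]]'; python3 st.py
```

```text
clock: 7.9
tcp_pos: [0.5224, 0.0444, 0.1419]
orientation: [0.0, 0.987, -0.158, -0.001]
wrist_force: [0.8, 0.6, -0.5]
finger_gap: 0.045
grip_force: 0.2
t 7.9 tcp [0.5224 0.0444 0.1419] yaw -0.317 q1,6 [-0.068 -2.892] to nut tool xy 0.001 0.0011 gap 0.045 grip 0.2
F [ 0.79  0.64 -0.5 ] F tool 0.55 -0.85 M [ 0.12 -0.03  0.01]
clock: 8.15
tcp_pos: [0.5226, 0.0448, 0.1421]
orientation: [-0.0, 0.987, -0.158, -0.0]
wrist_force: [-0.1, 2.3, 0.7]
finger_gap: 0.0442
grip_force: 1.4
t 8.15 tcp [0.5226 0.0448 0.1421] yaw -0.317 q1,6 [-0.068 -2.892] to nut tool xy 0.0009 0.0016 gap 0.0442 grip 1.4
F [-0.09  2.31  0.68] F tool -0.8 -2.17 M [0.57 0.07 0.02]
```

```bash
python3 -m pendant '[[0.03,0,-0.0008,0,0],[0.0,0,0,0,0],[-0.02,0,0,0,0],[-0.06,0,0,0,0]]' 20; python3 st.py
```

```text
clock: 8.65
tcp_pos: [0.5231, 0.0452, 0.1423]
orientation: [0.0, 0.987, -0.158, -0.0]
wrist_force: [-0.8, 1.0, 1.2]
finger_gap: 0.0424
grip_force: 20.1
t 8.65 tcp [0.5231 0.0452 0.1423] yaw -0.317 q1,6 [-0.067 -2.891] to nut tool xy 0.0006 0.0021 gap 0.0424 grip 20.1
F [-0.77  1.    1.2 ] F tool -1.04 -0.71 M [ 0.22  0.2  -0.01]
```

```bash
python3 -m pendant '[[-0.06,0,0,-0.0002,0.08],[-0.06,0,0,-0.0002,0.08]]' 20; python3 st.py;  python3 -m pendant '[[-0.06,0,0,-0.0003,0.08],[-0.06,0,0,-0.0003,0.08]]' ; python3 st.py
```

```text
clock: 8.9
tcp_pos: [0.5234, 0.0449, 0.1427]
orientation: [0.0, 0.971, -0.238, 0.0]
wrist_force: [-0.9, 0.9, 0.6]
finger_gap: 0.0423
grip_force: 20.2
t 8.9 tcp [0.5234 0.0449 0.1427] yaw -0.48 q1,6 [-0.067 -2.728] to nut tool xy 0.0005 0.0019 gap 0.0423 grip 20.2
F [-0.93  0.94  0.61] F tool -1.26 -0.4 M [-0.07  0.05  0.07]
clock: 9.15
tcp_pos: [0.5234, 0.0448, 0.1432]
orientation: [0.0, 0.949, -0.315, 0.0]
wrist_force: [1.0, -1.6, -1.1]
finger_gap: 0.0425
grip_force: 20.4
t 9.15 tcp [0.5234 0.0448 0.1432] yaw -0.64 q1,6 [-0.067 -2.568] to nut tool xy 0.0008 0.0017 gap 0.0425 grip 20.4
F [ 0.99 -1.6  -1.11] F tool 1.75 0.69 M [-0.08 -0.07  0.04]
```

```bash
python3 -m pendant '[[-0.06,0,0,-0.0003,0.1],[-0.06,0,0,-0.0003,0.1],[-0.06,0,0,-0.0003,0.1]]' 20; python3 st.py;  python3 -m pendant '[[-0.06,0,0,-0.0003,0.1],[-0.06,0,0,-0.0003,0.1],[-0.06,0,0,-0.0003,0.1]]' ; python3 st.py
```

```text
clock: 9.52
tcp_pos: [0.523, 0.045, 0.1438]
orientation: [0.0, 0.891, -0.453, -0.0]
wrist_force: [-0.7, 0.6, -0.8]
finger_gap: 0.0424
grip_force: 20.6
t 9.53 tcp [0.523  0.045  0.1438] yaw -0.941 q1,6 [-0.067 -2.267] to nut tool xy 0.0016 0.0012 gap 0.0424 grip 20.6
F [-0.71  0.58 -0.77] F tool -0.89 0.24 M [0.04 0.01 0.04]
clock: 9.9
tcp_pos: [0.523, 0.045, 0.1447]
orientation: [0.0, 0.814, -0.581, -0.0]
wrist_force: [0.2, 1.5, -1.1]
finger_gap: 0.042
grip_force: 20.6
t 9.9 tcp [0.523  0.045  0.1447] yaw -1.241 q1,6 [-0.067 -1.967] to nut tool xy 0.0019 0.0007 gap 0.042 grip 20.6
F [ 0.24  1.55 -1.11] F tool -1.39 -0.73 M [0.08 0.06 0.03]
```

```bash
python3 -m pendant '[[-0.06,0,0,-0.0003,0.1],[-0.06,0,0,-0.0003,0.1],[-0.06,0,0,-0.0003,0.1],[-0.06,0,0,-0.0003,0.1]]' 20; python3 st.py;  python3 -m pendant '[[-0.06,0,0,-0.0003,0.1],[-0.06,0,0,-0.0003,0.1],[-0.06,0,0,-0.0003,0.1],[-0.06,0,0,-0.0003,0.1]]' ; python3 st.py
```

```text
clock: 10.4
tcp_pos: [0.5229, 0.045, 0.146]
orientation: [-0.0, -0.682, 0.731, -0.0]
wrist_force: [-0.4, 0.1, -1.0]
finger_gap: 0.0425
grip_force: 20.6
t 10.4 tcp [0.5229 0.045  0.146 ] yaw 4.642 q1,6 [-0.067 -1.567] to nut tool xy 0.002 -0.0002 gap 0.0425 grip 20.6
F [-0.42  0.12 -0.97] F tool -0.09 0.43 M [0.09 0.14 0.01]
clock: 10.9
tcp_pos: [0.5229, 0.045, 0.1473]
orientation: [-0.0, -0.523, 0.852, -0.0]
wrist_force: [-1.5, 0.8, 0.5]
finger_gap: 0.0425
grip_force: 20.6
t 10.9 tcp [0.5229 0.045  0.1473] yaw 4.242 q1,6 [-0.067 -1.167] to nut tool xy 0.0017 -0.001 gap 0.0425 grip 20.6
F [-1.45  0.84  0.52] F tool -0.09 1.68 M [0.08 0.19 0.05]
```

```bash
python3 -m pendant '[[-0.06,0,0,-0.0003,0.1],[-0.06,0,0,-0.0003,0.1],[-0.06,0,0,-0.0003,0.1],[-0.06,0,0,-0.0003,0.1],[-0.06,0,0,-0.0003,0.1]]' 20; python3 st.py;  python3 -m pendant '[[-0.06,0,0,-0.0003,0.1],[-0.06,0,0,-0.0003,0.1],[-0.06,0,0,-0.0003,0.1],[-0.06,0,0,-0.0003,0.1],[-0.06,0,0,-0.0003,0.1]]' ; python3 st.py
```

```text
clock: 11.52
tcp_pos: [0.5228, 0.0451, 0.1488]
orientation: [-0.0, -0.296, 0.955, -0.0]
wrist_force: [-0.8, 0.4, 0.2]
finger_gap: 0.0421
grip_force: 20.7
t 11.53 tcp [0.5228 0.0451 0.1488] yaw 3.742 q1,6 [-0.067 -0.667] to nut tool xy 0.001 -0.0018 gap 0.0421 grip 20.7
F [-0.77  0.38  0.22] F tool 0.42 0.75 M [0.16 0.29 0.05]
clock: 12.15
tcp_pos: [0.5228, 0.0452, 0.1504]
orientation: [-0.0, -0.05, 0.999, -0.0]
wrist_force: [-1.8, 1.1, 1.2]
finger_gap: 0.0426
grip_force: 20.7
t 12.15 tcp [0.5228 0.0452 0.1504] yaw 3.242 q1,6 [-0.067 -0.167] to nut tool xy 0.0 -0.0022 gap 0.0426 grip 20.7
F [-1.85  1.08  1.17] F tool 1.73 1.26 M [0.24 0.26 0.  ]
```

```bash
python3 - <<'E'
from h import *
im=save("side","s2")
im=cv2.imread("pics/s2.png");cv2.imwrite("pics/c2.png",cv2.resize(im[130:220,220:340],None,fx=5,fy=5,interpolation=3))
E
```

```text
(no output)
```

View pics/c2.png

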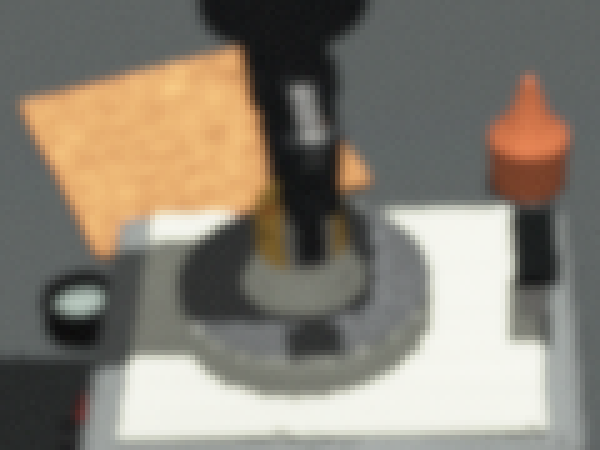

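The nut's lower edge is now at about row 183, up from 186, so it is climbing about as fast as I follow. Continuing.

```bash
python3 -m pendant '[[-0.06,0,0,-0.0003,0.1],[-0.06,0,0,-0.0004,0.1],[-0.06,0,0,-0.0003,0.1],[-0.06,0,0,-0.0004,0.1],[-0.06,0,0,-0.0003,0.1]]' 20; python3 st.py;  python3 -m pendant '[[-0.06,0,0,-0.0003,0.1],[-0.06,0,0,-0.0003,0.1],[-0.06,0,0,-0.0003,0.1],[-0.06,0,0,-0.0003,0.1],[-0.06,0,0,-0.0003,0.1]]' ; python3 st.py
```

```text
clock: 12.82
tcp_pos: [0.5229, 0.0453, 0.152]
orientation: [-0.0, 0.197, 0.98, -0.0]
wrist_force: [-1.8, 0.2, 1.2]
finger_gap: 0.0424
grip_force: 20.7
t 12.82 tcp [0.5229 0.0453 0.152 ] yaw 2.744 q1,6 [-0.067  0.331] to nut tool xy -0.001 -0.0021 gap 0.0424 grip 20.7
F [-1.77  0.23  1.22] F tool 1.72 -0.47 M [0.29 0.26 0.03]
clock: 13.45
tcp_pos: [0.523, 0.0453, 0.1536]
orientation: [-0.0, 0.434, 0.901, -0.0]
wrist_force: [-0.4, 1.9, 0.4]
finger_gap: 0.0425
grip_force: 20.7
t 13.45 tcp [0.523  0.0453 0.1536] yaw 2.244 q1,6 [-0.067  0.831] to nut tool xy -0.0018 -0.0015 gap 0.0425 grip 20.7
F [-0.35  1.86  0.42] F tool 1.68 0.89 M [0.33 0.23 0.02]
```

```bash
python3 -m pendant '[[-0.06,0,0,-0.0003,0.1],[-0.06,0,0,-0.0003,0.1],[-0.06,0,0,-0.0003,0.1],[-0.06,0,0,-0.0003,0.1],[-0.06,0,0,-0.0003,0.1]]' 20; python3 st.py;  python3 -m pendant '[[-0.06,0,0,-0.0003,0.1],[-0.06,0,0,-0.0003,0.1],[-0.06,0,0,-0.0003,0.1],[-0.06,0,0,-0.0003,0.1],[-0.06,0,0,-0.0003,0.1]]' ; python3 st.py;  python3 -m pendant '[[-0.06,0,0,-0.0003,0.1],[-0.06,0,0,-0.0003,0.1],[-0.06,0,0,-0.0003,0.1],[-0.06,0,0,-0.0003,0.1]]' ; python3 st.py
```

```text
clock: 14.08
tcp_pos: [0.5231, 0.0453, 0.1551]
orientation: [-0.0, 0.643, 0.766, -0.0]
wrist_force: [-0.7, 1.4, 1.4]
finger_gap: 0.0419
grip_force: 20.7
t 14.07 tcp [0.5231 0.0453 0.1551] yaw 1.744 q1,6 [-0.067  1.331] to nut tool xy -0.0022 -0.0005 gap 0.0419 grip 20.7
F [-0.69  1.35  1.35] F tool 1.45 -0.45 M [0.24 0.19 0.04]
clock: 14.7
tcp_pos: [0.5232, 0.0453, 0.1567]
orientation: [0.0, 0.813, 0.583, -0.0]
wrist_force: [-0.0, 1.3, 1.3]
finger_gap: 0.0428
grip_force: 20.7
t 14.7 tcp [0.5232 0.0453 0.1567] yaw 1.244 q1,6 [-0.067  1.831] to nut tool xy -0.0022 0.0006 gap 0.0428 grip 20.7
F [-0.02  1.34  1.31] F tool 1.26 -0.45 M [0.23 0.15 0.07]
clock: 15.2
tcp_pos: [0.5232, 0.0452, 0.158]
orientation: [0.0, 0.912, 0.41, 0.0]
wrist_force: [-0.9, 2.0, 1.2]
finger_gap: 0.0423
grip_force: 20.8
t 15.2 tcp [0.5232 0.0452 0.158 ] yaw 0.844 q1,6 [-0.067  2.231] to nut tool xy -0.0018 0.0013 gap 0.0423 grip 20.8
F [-0.91  1.99  1.17] F tool 0.88 -2.0 M [0.24 0.29 0.05]
```

```bash
python3 -m pendant '[[-0.06,0,0,-0.0003,0.1],[-0.06,0,0,-0.0003,0.1],[-0.06,0,0,-0.0003,0.1],[-0.06,0,0,-0.0003,0.1]]' 20; python3 st.py;  python3 -m pendant '[[-0.06,0,0,-0.0003,0.1],[-0.06,0,0,-0.0003,0.1],[-0.06,0,0,-0.0003,0.1],[-0.06,0,0,-0.0003,0.1]]' ; python3 st.py
```

```text
clock: 15.7
tcp_pos: [0.5233, 0.0451, 0.1592]
orientation: [0.0, 0.975, 0.22, 0.0]
wrist_force: [-0.0, 0.9, 1.7]
finger_gap: 0.0426
grip_force: 20.7
t 15.7 tcp [0.5233 0.0451 0.1592] yaw 0.444 q1,6 [-0.067  2.631] to nut tool xy -0.0012 0.0018 gap 0.0426 grip 20.7
F [-0.01  0.88  1.7 ] F tool 0.37 -0.8 M [0.11 0.11 0.05]
clock: 16.2
tcp_pos: [0.5231, 0.045, 0.1598]
orientation: [0.0, 1.0, 0.022, -0.0]
wrist_force: [0.4, -0.8, -1.3]
finger_gap: 0.0425
grip_force: 20.5
t 16.2 tcp [0.5231 0.045  0.1598] yaw 0.044 q1,6 [-0.067  3.031] to nut tool xy -0.0002 0.002 gap 0.0425 grip 20.5
F [ 0.37 -0.82 -1.27] F tool 0.33 0.84 M [-0.05  0.04  0.02]
```

The vertical force now equals the nut's weight, so it looks free. I'll test with a tiny lift.

```bash
python3 -m pendant '[[-0.06,0,0,-0.0005,0],[-0.06,0,0,-0.0005,0]]' 20; python3 st.py;  python3 -m pendant '[[-0.06,0,0,-0.0005,0],[-0.06,0,0,-0.0005,0]]' ; python3 st.py
```

```text
clock: 16.45
tcp_pos: [0.5231, 0.0451, 0.161]
orientation: [0.0, 1.0, 0.024, -0.0]
wrist_force: [-0.4, -0.1, -2.1]
finger_gap: 0.0423
grip_force: 20.5
t 16.45 tcp [0.5231 0.0451 0.161 ] yaw 0.048 q1,6 [-0.067  3.027] to nut tool xy -0.0002 0.0021 gap 0.0423 grip 20.5
F [-0.36 -0.11 -2.08] F tool -0.37 0.09 M [0.04 0.02 0.03]
clock: 16.7
tcp_pos: [0.5232, 0.0453, 0.1623]
orientation: [0.0, 1.0, 0.023, -0.0]
wrist_force: [-0.5, 0.2, -1.4]
finger_gap: 0.0423
grip_force: 20.5
t 16.7 tcp [0.5232 0.0453 0.1623] yaw 0.046 q1,6 [-0.067  3.029] to nut tool xy -0.0003 0.0023 gap 0.0423 grip 20.5
F [-0.47  0.16 -1.39] F tool -0.47 -0.18 M [ 0.02 -0.03  0.01]
```

```bash
python3 -m pendant '[[-0.06,0,0,-0.001,0],[-0.06,0,0,-0.002,0],[-0.06,0,0,-0.003,0],[-0.06,0,0,-0.004,0],[-0.1,0,0,-0.01,0],[-0.1,0,0,-0.02,0],[-0.1,0,0,-0.02,0],[-0.1,0,0,-0.02,0]]' 35
python3 -m pendant '[[-0.1,-0.0092,0.0435,0,0],[-0.1,-0.0092,0.0435,0,0],[-0.1,-0.0092,0.0435,0,0],[-0.1,-0.0092,0.0435,0,0],[-0.1,-0.0092,0.0435,0,0],[-0.1,-0.0092,0.0435,0,0],[-0.1,-0.0092,0.0435,0,0],[-0.1,-0.0092,0.0435,0,0]]'; python3 st.py
python3 - <<'E'
from h import *
a=save("top","t3")[:,:,::-1];b=save("side","s3")[:,:,::-1]
cv2.imwrite("pics/c3.png",np.hstack([cv2.resize(a[150:290,180:450],None,fx=1.5,fy=1.5),cv2.resize(b[100:390,170:420],None,fx=1.5,fy=1.5)[:210*2,:]][0:1]+[cv2.resize(b[150:390,200:360],(140*2,210))]))
E
```

```text
clock: 17.7
tcp_pos: [0.5232, 0.0453, 0.2437]
orientation: [0.0, 1.0, 0.023, 0.0]
wrist_force: [0.7, 1.0, -2.1]
finger_gap: 0.042
grip_force: 35.7
clock: 18.7
tcp_pos: [0.4654, -0.3073, 0.2432]
orientation: [0.0, 1.0, 0.023, 0.0]
wrist_force: [-0.1, 0.3, -1.1]
finger_gap: 0.042
grip_force: 35.9
t 18.7 tcp [ 0.4654 -0.3073  0.2432] yaw 0.046 q1,6 [-0.728  2.368] to nut tool xy 0.0736 -0.3473 gap 0.042 grip 35.9
F [-0.1   0.28 -1.12] F tool -0.09 -0.28 M [-0.02 -0.1   0.02]
```

View pics/c3.png

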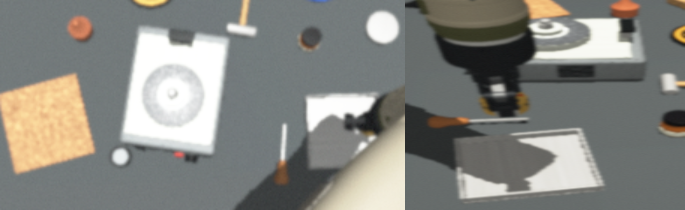

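The nut is held above the tray (top view around (350,122) in the crop), and the lap sits on the bare spindle. Lowering now.

```bash
python3 -m pendant '[[-0.1,0,0,0.04,0],[-0.1,0,0,0.04,0],[-0.1,0,0,0.04,0],[-0.1,0,0,0.04,0],[-0.1,0,0,0.03,0],[-0.1,0,0,0.015,0],[-0.1,0,0,0,0]]';python3 st.py
python3 -m pendant '[[-0.1,0,0,0.003,0],[-0.1,0,0,0.003,0],[-0.1,0,0,0.002,0]]'; python3 st.py
```

```text
clock: 19.68
tcp_pos: [0.4653, -0.3051, 0.0369]
orientation: [-0.001, 1.0, 0.023, -0.001]
wrist_force: [-0.6, -0.9, -0.5]
finger_gap: 0.0421
grip_force: 36.0
t 19.68 tcp [ 0.4653 -0.3051  0.0369] yaw 0.046 q1,6 [-0.725  2.371] to nut tool xy 0.0737 -0.3451 gap 0.0421 grip 36.0
F [-0.56 -0.94 -0.54] F tool -0.61 0.92 M [ 0.   -0.02 -0.03]
clock: 20.05
tcp_pos: [0.466, -0.3061, 0.0299]
orientation: [0.0, 1.0, 0.023, 0.0]
wrist_force: [0.1, -0.2, -0.8]
finger_gap: 0.0416
grip_force: 36.0
t 20.05 tcp [ 0.466  -0.3061  0.0299] yaw 0.046 q1,6 [-0.725  2.371] to nut tool xy 0.0729 -0.3461 gap 0.0416 grip 36.0
F [ 0.14 -0.17 -0.82] F tool 0.14 0.17 M [ 0.04  0.02 -0.01]
```

```bash
python3 -m pendant '[[-0.1,0,0,0.002,0],[-0.1,0,0,0.002,0]]'; python3 -m pendant '[[-0.1,0,0,0.0015,0],[-0.1,0,0,0,0]]'
```

```text
clock: 20.3
tcp_pos: [0.4656, -0.3057, 0.0253]
orientation: [0.0, 1.0, 0.023, 0.0]
wrist_force: [-0.2, 0.9, -1.7]
finger_gap: 0.042
grip_force: 36.0
clock: 20.55
tcp_pos: [0.4656, -0.3058, 0.0249]
orientation: [0.0, 1.0, 0.023, 0.0]
wrist_force: [-2.9, 1.4, 7.3]
finger_gap: 0.0418
grip_force: 36.8
```

```bash
python3 -m pendant '[[0.3,0,0,0,0],[0.8,0,0,0,0],[1,0,0,0,0],[1,0,0,0,0],[1,0,0,-0.01,0],[1,0,0,-0.03,0],[1,0,0,-0.05,0],[1,0,0,-0.05,0]]';
python3 -m pendant '[[1,0,0,-0.05,-0.186],[1,0,0,-0.035,-0.186],[1,0,0,0,-0.186],[1,0,0,0,-0.186],[1,0,0,0,-0.186],[1,0,0,0,-0.186],[1,0,0,0,-0.186],[1,0,0,0,-0.186]]';python3 st.py
```

```text
clock: 21.55
tcp_pos: [0.4654, -0.3055, 0.1657]
orientation: [0.0, 1.0, 0.023, -0.0]
wrist_force: [0.0, -0.6, -0.6]
finger_gap: 0.0853
grip_force: 0.0
clock: 22.55
tcp_pos: [0.4655, -0.3056, 0.2496]
orientation: [0.0, 0.718, 0.696, -0.0]
wrist_force: [-0.2, -0.0, 0.2]
finger_gap: 0.0855
grip_force: 0.0
t 22.55 tcp [ 0.4655 -0.3056  0.2496] yaw 1.54 q1,6 [-0.725  0.877] to nut tool xy 0.3502 0.0467 gap 0.0855 grip 0.0
F [-0.24 -0.04  0.23] F tool -0.05 -0.24 M [ 0.07  0.01 -0.02]
```

```bash
python3 - <<'E'
from h import *
a=save("top","t4");b=save("side","s4")
for c in("top","side"):print(c,env.recognise(c,"nut")[:2])
print(px2w("side",env.recognise("side","nut")[0]["centre"],.017) if env.recognise("side","nut") else 0)
for r in env.recognise("top","pad"): print(r,px2w("top",r["centre"],.006))
E
```

```text
top []
side [{'centre': [267.8, 336.7], 'score': 0.57}]
[ 0.46610528 -0.30711506  0.017     ]
{'centre': [212.6, 232.3], 'score': 0.84} [0.46587801 0.30677666 0.006     ]
```

The nut is in the tray. Now to the lap hub.

```bash
python3 -m pendant '[[1,0.044,0.0058,0,0],[1,0.044,0.0058,0,0],[1,0.044,0.0058,0,0],[1,0.044,0.0058,0,0],[1,0.044,0.0058,0,0],[1,0.044,0.0058,0,0],[1,0.044,0.0058,0,0],[1,0.044,0.006,0,0]]'
python3 -m pendant '[[1,0,0,0.03,0],[1,0,0,0.03,0],[1,0,0,0.03,0],[1,0,0,0.02,0],[1,0,0,0.008,0],[0.7,0,0,0,0],[0.4,0,0,0,0],[0.3,0,0,0,0]]' 20;python3 st.py
```

```text
clock: 23.9
tcp_pos: [0.5253, 0.0457, 0.249]
orientation: [0.0, 0.721, 0.693, 0.0]
wrist_force: [0.3, -0.5, -0.6]
finger_gap: 0.0855
grip_force: 0.0
clock: 24.9
tcp_pos: [0.5259, 0.0443, 0.1317]
orientation: [0.001, 0.72, 0.694, 0.001]
wrist_force: [0.5, -0.6, 0.5]
finger_gap: 0.0552
grip_force: 0.0
t 24.9 tcp [0.5259 0.0443 0.1317] yaw 1.534 q1,6 [-0.068  1.54 ] to nut tool xy -0.0014 -0.0028 gap 0.0552 grip 0.0
F [ 0.47 -0.56  0.54] F tool -0.54 0.49 M [ 0.02 -0.03 -0.01]
```

```bash
python3 - <<'E'
from h import *
im=save("side","s5")[:,:,::-1]
cv2.imwrite("pics/c5.png",cv2.resize(im[130:220,220:340],None,fx=5,fy=5,interpolation=3))
E
```

```text
(no output)
```

View pics/c5.png

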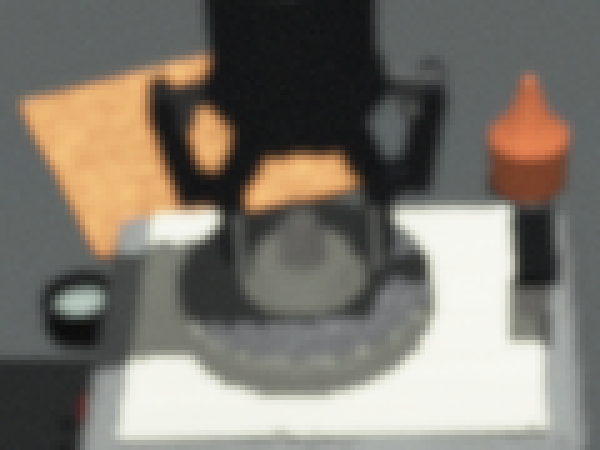

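The open fingers straddle the hub (columns 240–380 of the crop). I'll centre, lower a little and close.

```bash
python3 -m pendant '[[0.3,0.001,-0.0029,0.0015,0],[0.2,0,0,0.0015,0],[0.16,0,0,0,0],[0.16,0,0,0,0]]' 20;python3 st.py; python3 -m pendant '[[0.13,0,0,0,0],[0.1,0,0,0,0],[0.1,0,0,0,0]]'; python3 st.py
```

```text
clock: 25.45
tcp_pos: [0.5223, 0.0454, 0.1277]
orientation: [0.0, 0.72, 0.694, -0.0]
wrist_force: [-0.3, -0.1, 0.4]
finger_gap: 0.0493
grip_force: 0.0
t 25.45 tcp [0.5223 0.0454 0.1277] yaw 1.534 q1,6 [-0.066  1.541] to nut tool xy -0.0024 0.0008 gap 0.0493 grip 0.0
F [-0.28 -0.12  0.44] F tool -0.13 -0.28 M [0.02 0.04 0.01]
clock: 25.82
tcp_pos: [0.5224, 0.0454, 0.1278]
orientation: [0.0, 0.72, 0.694, 0.0]
wrist_force: [-0.2, 0.4, -0.1]
finger_gap: 0.047
grip_force: 0.2
t 25.82 tcp [0.5224 0.0454 0.1278] yaw 1.534 q1,6 [-0.066  1.541] to nut tool xy -0.0024 0.0006 gap 0.047 grip 0.2
F [-0.22  0.38 -0.06] F tool 0.37 -0.23 M [-0.02 -0.13  0.  ]
```

```bash
python3 -m pendant '[[0.06,0,0,0,0],[0,0,0,0,0],[-0.05,0,0,0,0]]' 30;python3 st.py;python3 -m pendant '[[-0.1,0,0,0,0],[-0.1,0,0,0,0]]' 50; python3 -m pendant '[[-0.1,0,0,-0.002,0],[-0.1,0,0,-0.002,0]]'; python3 st.py
```

```text
clock: 26.2
tcp_pos: [0.5225, 0.0454, 0.128]
orientation: [0.0, 0.72, 0.694, 0.0]
wrist_force: [-0.2, -0.4, 3.0]
finger_gap: 0.0451
grip_force: 31.2
t 26.2 tcp [0.5225 0.0454 0.128 ] yaw 1.534 q1,6 [-0.066  1.541] to nut tool xy -0.0024 0.0006 gap 0.0451 grip 31.2
F [-0.18 -0.43  2.99] F tool -0.44 -0.16 M [-0.03 -0.08  0.04]
clock: 26.45
tcp_pos: [0.5225, 0.0454, 0.128]
orientation: [0.0, 0.72, 0.694, 0.0]
wrist_force: [0.2, 0.4, 3.8]
finger_gap: 0.0443
grip_force: 53.6
clock: 26.7
tcp_pos: [0.5218, 0.0455, 0.1311]
orientation: [-0.001, 0.72, 0.694, -0.0]
wrist_force: [0.8, -1.1, -2.8]
finger_gap: 0.044
grip_force: 53.0
t 26.7 tcp [0.5218 0.0455 0.1311] yaw 1.534 q1,6 [-0.066  1.541] to nut tool xy -0.0024 0.0013 gap 0.044 grip 53.0
F [ 0.8  -1.1  -2.81] F tool -1.07 0.84 M [-0.   -0.25  0.  ]
```

The hub is held and the wrist carries the lap's 3 N. Lifting slowly off the spindle.

```bash
python3 -m pendant '[[-0.1,0,0,-0.004,0],[-0.1,0,0,-0.005,0],[-0.1,0,0,-0.005,0],[-0.1,0,0,-0.005,0]]';python3 st.py; python3 -m pendant '[[-0.1,0,0,-0.007,0],[-0.1,0,0,-0.007,0],[-0.1,0,0,-0.007,0],[-0.1,0,0,-0.007,0],[-0.1,0,0,-0.012,0],[-0.1,0,0,-0.012,0],[-0.1,0,0,-0.012,0],[-0.1,0,0,0,0]]'; python3 st.py
python3 - <<'E'
from h import *
im=save("side","s6")[:,:,::-1]
cv2.imwrite("pics/c6.png",cv2.resize(im[90:230,200:360],None,fx=4,fy=4,interpolation=3))
E
```

```text
clock: 27.2
tcp_pos: [0.5222, 0.0455, 0.1512]
orientation: [-0.0, 0.72, 0.694, -0.0]
wrist_force: [-0.4, -0.7, -3.1]
finger_gap: 0.0442
grip_force: 53.1
t 27.2 tcp [0.5222 0.0455 0.1512] yaw 1.534 q1,6 [-0.066  1.541] to nut tool xy -0.0024 0.0009 gap 0.0442 grip 53.1
F [-0.42 -0.71 -3.12] F tool -0.73 -0.39 M [ 0.02 -0.04 -0.  ]
clock: 28.2
tcp_pos: [0.5232, 0.0454, 0.2162]
orientation: [0.001, 0.72, 0.694, 0.001]
wrist_force: [0.9, -0.6, -3.0]
finger_gap: 0.0441
grip_force: 53.1
t 28.2 tcp [0.5232 0.0454 0.2162] yaw 1.534 q1,6 [-0.066  1.541] to nut tool xy -0.0024 -0.0001 gap 0.0441 grip 53.1
F [ 0.92 -0.61 -2.98] F tool -0.58 0.95 M [-0.05  0.04  0.02]
```

View pics/c6.png

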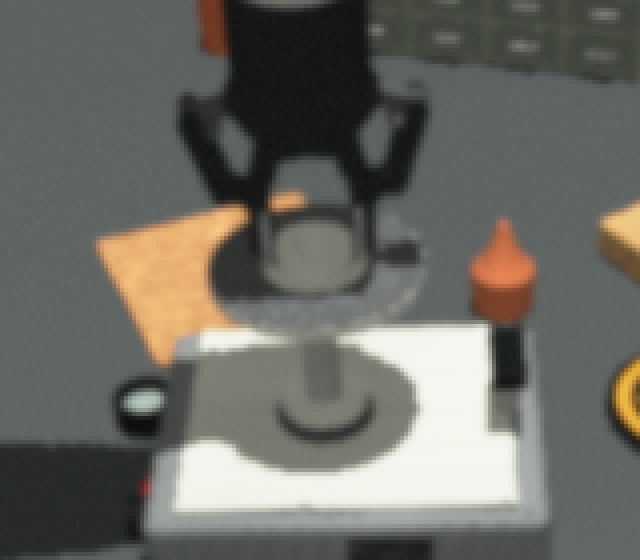

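The lap hangs level and clear of the spindle tip. Moving it to the pad.

```bash
python3 -m pendant '[[-0.1,0.02,-0.005,0,0],[-0.1,0.037,-0.0093,0,0],[-0.1,0.037,-0.0093,0,0],[-0.1,0.037,-0.0093,0,0],[-0.1,0.037,-0.0093,0,0],[-0.1,0.037,-0.0093,0,0],[-0.1,0.037,-0.0093,0,0],[-0.1,0.0243,-0.0054,0,0]]';python3 -m pendant '[[-0.1,0,0,0.015,0],[-0.1,0,0,0.03,0],[-0.1,0,0,0.03,0],[-0.1,0,0,0.03,0],[-0.1,0,0,0.025,0],[-0.1,0,0,0.015,0],[-0.1,0,0,0.008,0],[-0.1,0,0,0,0]]'; python3 st.py
python3 - <<'E'
from h import *
b=save("top","t7");b=save("side","s7")[:,:,::-1]
cv2.imwrite("pics/c7.png",np.hstack([cv2.resize(cv2.imread("pics/t7.png")[180:280,160:260],(400,400)),cv2.resize(b[100:200,210:310],(400,400))]))
E
```

```text
clock: 29.25
tcp_pos: [0.4651, 0.3155, 0.214]
orientation: [-0.0, 0.72, 0.694, -0.001]
wrist_force: [-0.2, 0.4, -2.6]
finger_gap: 0.0444
grip_force: 53.1
clock: 30.25
tcp_pos: [0.466, 0.3137, 0.0615]
orientation: [-0.0, 0.72, 0.694, -0.0]
wrist_force: [0.3, -0.9, -2.1]
finger_gap: 0.0445
grip_force: 53.0
t 30.25 tcp [0.466  0.3137 0.0615] yaw 1.533 q1,6 [0.45  2.058] to nut tool xy -0.2683 0.0671 gap 0.0445 grip 53.0
F [ 0.34 -0.93 -2.1 ] F tool -0.91 0.38 M [-0.04  0.03  0.08]
```

View pics/c7.png

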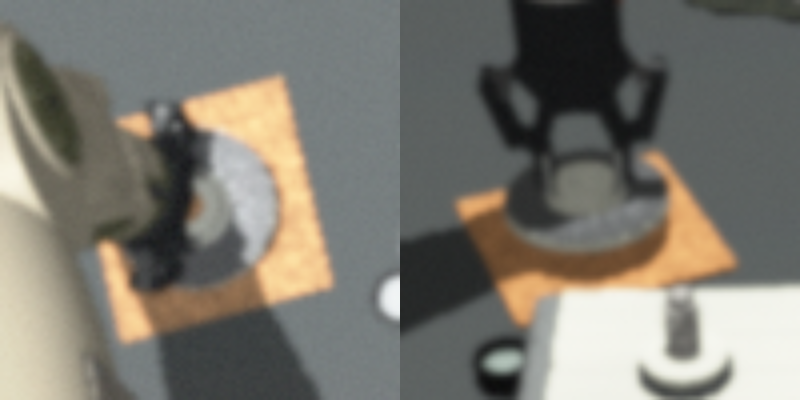

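The lap is centred over the cork (about (200,208) against the pad's (204,208)). Lowering gently.

```bash
python3 -m pendant '[[-0.1,0,0,0.007,0],[-0.1,0,0,0.007,0],[-0.1,0,0,0.005,0],[-0.1,0,0,0.003,0],[-0.1,0,0,0,0]]'; python3 -m pendant '[[-0.1,0,0,0.0015,0],[-0.1,0,0,0.0015,0]]';python3 -m pendant '[[-0.1,0,0,0.001,0],[-0.1,0,0,0.001,0]]'
```

```text
clock: 30.98
tcp_pos: [0.4658, 0.3139, 0.0394]
orientation: [-0.0, 0.72, 0.694, -0.0]
wrist_force: [0.1, -0.2, -2.5]
finger_gap: 0.0442
grip_force: 53.1
clock: 31.22
tcp_pos: [0.4662, 0.3141, 0.0369]
orientation: [0.0, 0.72, 0.694, 0.0]
wrist_force: [-0.6, -0.9, -2.9]
finger_gap: 0.0439
grip_force: 53.1
clock: 31.48
tcp_pos: [0.466, 0.314, 0.0347]
orientation: [0.0, 0.72, 0.694, 0.0]
wrist_force: [-1.0, -0.5, -2.5]
finger_gap: 0.0443
grip_force: 53.1
```

```bash
python3 -m pendant '[[-0.1,0,0,0.001,0],[-0.1,0,0,0.0005,0]]'; python3 -m pendant '[[-0.1,0,0,0.0005,0],[-0.1,0,0,0,0]]'
```

```text
clock: 31.72
tcp_pos: [0.4661, 0.314, 0.0338]
orientation: [0.0, 0.72, 0.694, 0.0]
wrist_force: [-2.3, -1.8, 6.1]
finger_gap: 0.0439
grip_force: 53.9
clock: 31.98
tcp_pos: [0.4661, 0.314, 0.0337]
orientation: [0.0, 0.72, 0.694, 0.0]
wrist_force: [-2.3, -2.2, 7.1]
finger_gap: 0.0442
grip_force: 54.0
```

```bash
python3 -m pendant '[[-0.1,0,0,0,0],[-0.1,0,0,0,0]]' 20; python3 -m pendant '[[0.15,0,0,0,0],[0.3,0,0,0,0],[0.5,0,0,0,0],[0.8,0,0,0,0],[0.8,0,0,-0.003,0],[0.8,0,0,-0.01,0],[0.8,0,0,-0.03,0],[0.8,0,0,-0.04,0]]';python3 -m pendant '[[0.8,0,0,-0.05,0],[0.8,0,0,-0.05,0],[0.8,-0.05,0,0,0],[0.8,-0.05,0,0,0],[0.8,-0.05,0,0,0],[0.8,-0.05,0,0,0],[0.8,-0.05,0,0,0],[0.8,0,0,0,0]]'
python3 - <<'E'
from h import *
b=save("top","t8");b=save("side","s8")[:,:,::-1]
cv2.imwrite("pics/c8.png",np.hstack([cv2.resize(cv2.imread("pics/t8.png")[120:300,160:450],None,fx=1.5,fy=1.5),cv2.resize(b[120:390,210:470],(260,270))]))
E
```

```text
clock: 32.22
tcp_pos: [0.466, 0.314, 0.0337]
orientation: [0.0, 0.72, 0.694, 0.0]
wrist_force: [-2.4, -1.7, 6.6]
finger_gap: 0.0439
grip_force: 54.0
clock: 33.22
tcp_pos: [0.4654, 0.3136, 0.1164]
orientation: [-0.0, 0.72, 0.694, -0.001]
wrist_force: [1.0, -0.1, 0.4]
finger_gap: 0.0767
grip_force: 0.0
clock: 34.22
tcp_pos: [0.4568, 0.0614, 0.2167]
orientation: [0.001, 0.722, 0.692, 0.0]
wrist_force: [0.3, 1.0, 0.1]
finger_gap: 0.0767
grip_force: 0.0
```

View pics/c8.png

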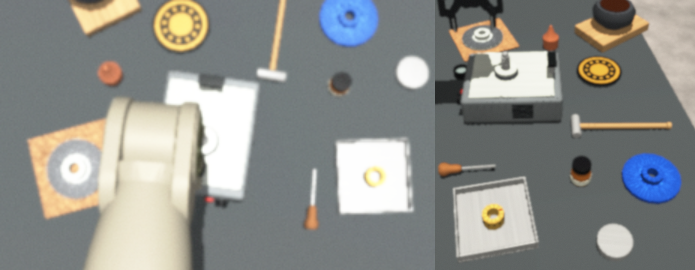

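The final pictures show the nut in the tray (374,176), the lap flat on the cork (74,169) and everything else in place.

```bash
python3 -c "
from workcell import env
print(env.hand_in())"
```

```text
the job is handed in; nothing more can be done
None
```

The job is handed in (no verdict was returned): the nut was unscrewed and set in the tray, the lap lies diamond face up on the cork pad, and nothing else on the bench looks moved in the final pictures.

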